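# Snap the carry handle onto the turntable

### The job

Fit the carry handle (the white open ring with the pale wooden bar, not the copper kettle lid with its black bar) to the turntable: set its ring over the hub in the middle of the turntable and press it straight down over the two orange snap hooks until both sides click and the ring lies flush on its seat, then let go. Press it on rather than dropping it, and leave both espresso cups standing upright on the turntable.

Things in the scene. Friction and masses are not known exactly. Their poses are not given: they have to be found in the camera images.
- carry_handle: Loose carry handle, 150 g (sizes in mm). White ring foot: outer dia 100, inner dia 72, 20 high, open in the middle. Two white uprights at y +47 and -47 carry a pale wooden bar 16 wide (x), 100 long (y), 18 high, underside 95 and top 113 above the origin: pinch its middle across x. Origin: centre of the ring's underside, z up. Starts upright on the shelf; fits the hub at any turn about z.
- turntable: Turntable, foot fixed (mm); wooden plate dia 300, top at 30, spins. Origin: spin axis at shelf level, z up. White hub in the middle: seat dia 104, top at 44; guide dia 66, its head a cone from dia 66 at 89 up to dia 38 at 110. Two orange hooks (noses to radius 39, flat underside at 66) bend in while the ring's underside goes from 70 to 46; press takes 5 to 25 N. Home: underside at 44.
- cup_a: A blue ceramic espresso cup with a small side handle, rim radius 30 mm, height 55 mm, 130 g, standing loose on the turntable's plate near its edge. Origin: centre of its underside, z up through its mouth. Leave it standing.
- cup_b: The second espresso cup, the same as the first, elsewhere near the plate's edge. Origin: centre of its underside, z up through its mouth. Leave it standing.
Not all that is in view belongs to the job. Leave any green, pink or purple look-alike of the cup_b alone.

How it is judged:
On the way:
1. the robot presses the handle's ring down onto the hooks (ring round the hub, 6 to 30 mm above its seat, the robot in touch with it: not simply dropped over them) (horizontal distance between carry_handle and turntable below 0.012 m and z of carry_handle in the frame of turntable between 0.05 and 0.074 m and contact force between any of the fingers, the arm and carry_handle above 1 N).
At the end, for the whole second after the job is handed in: The carry handle's ring lies flush on the hub's seat, both hooks over it: centred within 10 mm, no more than 2 mm above the seat and level within 3 degrees, which it can only be with both hooks clicked; it is at rest and released. Both cups stand upright (within 10 degrees) on the turntable's plate (horizontal distance between carry_handle and turntable below 0.01 m and z of carry_handle in the frame of turntable below 0.046 m and angle between carry_handle's own z axis and vertical below 0.05 rad and linear speed of carry_handle below 0.02 m/s and angle between each of cup_a, cup_b's own z axis and vertical below 0.17 rad and horizontal distance between each of cup_a, cup_b and turntable below 0.15 m and height (world z) of each of cup_a, cup_b above 0.02 m); the robot touches nothing.
It fails at once if an espresso cup is tipped over (angle between any of cup_a, cup_b's own z axis and vertical above 0.6 rad).
It also fails if it takes over 45 s, if anything falls off the work surface, if the arm or the gripper's body presses on something with over 40 N, if the wrist force passes 120 N, or if a joint passes its speed limit or range.

### The arm

A 7-joint arm with a two-finger parallel gripper is mounted at the origin on the work surface. World frame = base frame: x ahead of the robot, y to its left, z up, the work surface at z = 0. Lengths are in m, angles in rad, forces in N, time in s.
With the tool pointing down it reaches from about 0.4 to 0.9 m from the base axis. Payload 5.5 kg.
Tool frame: the origin (TCP) lies on the centre line of the jaws, within the pads' length; the fingertips stand 25 mm ahead of it and the grasp point (between the pads) lies 6 mm ahead of it; z points along the fingers, y is the direction in which the jaws open and shut (so a half turn about z gives the same grasp; the last joint's range is limited). The gripper opens to 85 mm and grips with 20 to 120 N. Pads are 22 mm wide; open, the fingers measure 114 mm over their backs; the gripper's body (76 mm by 85 mm) begins 54 mm behind the grasp point. The pads swing forward as they close: fully open they stand 13 mm farther back than shut.
Start: joints at [-0.906, 0.501, -0.427, 1.55, 0.221, 1.138, -0.21], TCP at [0.254, 0.598, 0.231] pointing down, gripper open.
Joint ranges: [-2.88, 2.88], [-0.31, 2.03], [-1.54, 1.56], [0.2, 2.42], [-1.41, 4.55], [0.19, 2.02], [-2.57, 2.57]. Speed limits (rad/s): [2.57, 2.57, 3.14, 3.14, 3.14, 3.14, 3.14].

### API

Orientations are given as a rotation vector (axis times angle).
In Python, from plant import bot gives the robot as it stands.
- The arm moves only by the tool arm_command, never from a script. Its argument "moves" is a list that holds one entry, the list of rows, each a list of 5 numbers: the shift along the tool's x, y, z in mm, then the turn about the tool's z in rad, then the opening, from 0 (shut) to 1 (fully open). In form: [[[x, y, z, roll, claw], ...]]. A call has exactly 8 rows; each row shifts and turns the commanded pose from where the row before left it, along the tool's axes as they then stand; what a row does not reach is not made up. A row lasts 1/10 s, in which the tool goes at most 50 mm and 8.59 degrees, less where a joint would pass 70% of its speed; a pose out of reach is approached as far as the arm can. A call with a gripper value outside its range is refused whole. The fingers move at their own pace and stop on an object; the grip force is fixed at half the most. Time passes only in rows, so rows that do not move let the fingers close, or fill a call up. It gives the time, the measured TCP pose, the force and the opening at its end, in the units of the state.
- bot.get_obs(): the state, without advancing time (a new reading comes with each control period).
- bot.capture(name): name is "scene" or "top" or "wrist"; returns a dict with "image" (480x640x3 uint8, blue, green, red), "depth" (480x640 float32, m along the optical axis (not along the pixel's ray), 0 where there is no reading), "fovy" (degrees; the focal length in pixels is half the picture's height over the tangent of half this angle, whatever the lens; pixels are square), "cx", "cy" (the principal point, pixels), "pose" (4x4, takes a point from camera to world coordinates); the wrist camera has in their place "T_tool_cam" (4x4, takes a point from camera to tool coordinates, whose origin is the TCP and whose axes are the flange's). Camera axes: x right, y up, looking along -z (the intrinsics and any distortion apply to the point x, -y, -z); pixel columns grow to the right and rows downward; lengths in m; the calibration is good to about 2 mm. The wrist camera is an equidistant fisheye: a pixel r from the principal point sees the ray r / f radians off the axis. A picture is of the moment at which its call begins: read the wrist's pose just before it.
- bot.hand_in(): hands the job in, once; it reports no verdict.
Trained networks look in a picture, given as the dict that the camera call returned (one of the last four; its "shot" number tells which), for a name from the list of things; names that differ only in an ending like _2 or _b are one class to them, and where a whole thing is asked for, a point or a joint stands for the part that bears it (a point fixed in the world has none). Each returns a list of dicts, best first, with "score" (0 to 1); they miss things now and then, are a little off and sometimes report something else, mostly with a low value. They report only what shows in the picture. A call takes as long as a camera call. They do not tell look-alikes from the thing itself.
- bot.spot_in(picture, query): "point" ([row, column] in pixels, amid what is visible of it).
- bot.outline_of(picture, query): "region" (480x640 bool, what is visible of it) and "point" ([row, column] in pixels, amid what is visible of it).
- bot.spot_point(picture, query): "point" ([row, column] in pixels: a listed point, or the origin of a listed thing).
The state is a dict: "t": time; "qpos": joint angles; "dq": joint speeds; "joint_torque": joint torques, N m; "tcp_pos": TCP position; "orientation": TCP orientation; "ft_force": force on the tool from outside, world axes, zero at the start; "ft_torque": the same for the moment, N m; "finger_gap": finger opening in m.
Only numpy, scipy, OpenCV 4.12 (cv2) and the standard library are available. Lean on these libraries where they do the work, as an engineer would, in place of code of your own. Each camera call takes 0.05 s, during which the arm holds its last target.

## Working session

There is one attempt and no reset: what is moved stays moved. The work goes in short steps, Python scripts to look and compute and a tool call to move; the robot and the scene stay as the last step left them, time stands still between calls to the robot, and variables do not carry over. Pictures are saved under pics/ and viewed, and the job is handed in when it is done.

Besides the shell and the picture viewer there is one more tool, called after "Request:" as name(argument=value, ...), one argument or row to a line, values as JSON. arm_command: Moves the arm, as the interface text tells. Its arguments: {"type":"object","properties":{"moves":{"type":"array"}},"required":["moves"]}

```bash
mkdir -p pics; ls; cat > h.py <<'E'
import numpy as np, cv2
from plant import bot
from scipy.spatial.transform import Rotation as R
def px2w(c,row,col,d=None):
    f=240/np.tan(np.radians(c['fovy'])/2)
    if d is None: d=c['depth'][int(row),int(col)]
    p=np.array([(col-c['cx'])/f*d,-(row-c['cy'])/f*d,-d,1])
    return (c['pose']@p)[:3]
def cloud(c):
    f=240/np.tan(np.radians(c['fovy'])/2)
    v,u=np.mgrid[:480,:640]; d=c['depth']
    P=np.stack([(u-c['cx'])/f*d,-(v-c['cy'])/f*d,-d],-1)
    return P@c['pose'][:3,:3].T+c['pose'][:3,3]
E
python3 - <<'E'
from h import *
o=bot.get_obs(); print({k:np.round(v,3) for k,v in o.items()})
for n in ['scene','top']:
    c=bot.capture(n); cv2.imwrite(f'pics/{n}0.png',c['image']); print(n,c['fovy'],c['cx'],c['cy'],c['pose'].round(3).tolist(), [k for k in c])
    for q in ['carry_handle','turntable','cup_a']:
        for r in bot.outline_of(c,q)[:4]:
            print(q,round(r['score'],2),r['point'],px2w(c,*r['point']).round(3),r['region'].sum())
E
```

```text
pics
{'t': np.float64(0.0), 'qpos': array([-0.906,  0.502, -0.427,  1.551,  0.221,  1.138, -0.21 ]), 'dq': array([ 0.001, -0.   , -0.002,  0.001, -0.002, -0.001, -0.002]), 'joint_torque': array([-1.0000e-03, -5.6952e+01, -5.8160e+00, -2.8094e+01,  1.1000e-02,
        1.2000e-02,  0.0000e+00]), 'tcp_pos': array([0.254, 0.598, 0.23 ]), 'orientation': array([-6.270e-01, -3.078e+00,  3.000e-03]), 'ft_force': array([ 0.713,  0.534, -0.066]), 'ft_torque': array([-0.031, -0.048,  0.002]), 'finger_gap': np.float64(0.086)}
scene 56.72900516408024 320.6124387147372 242.87622735014784 [[-0.867, -0.393, 0.306, 0.75], [0.498, -0.685, 0.532, 0.369], [0.0, 0.613, 0.79, 0.747], [0.0, 0.0, 0.0, 1.0]] ['image', 'depth', 'fovy', 'cx', 'cy', 'pose', 'shot']
carry_handle 0.63 [211.3, 292.3] [ 0.475 -0.236  0.01 ] 1632
turntable 0.68 [389.3, 348.4] [0.593 0.181 0.069] 22877
cup_a 0.97 [255.5, 228.8] [ 0.644 -0.197  0.004] 1145
cup_a 0.92 [306.8, 472.1] [0.291 0.147 0.006] 1351
cup_a 0.89 [410.2, 284.3] [0.69  0.151 0.038] 1992
cup_a 0.86 [209.2, 375.9] [ 0.309 -0.151  0.006] 925
top 47.25642529550785 313.90691318854044 236.91673057889574 [[0.008, 0.99, -0.144, 0.334], [-1.0, 0.004, -0.024, -0.103], [-0.023, 0.144, 0.989, 1.209], [0.0, 0.0, 0.0, 1.0]] ['image', 'depth', 'fovy', 'cx', 'cy', 'pose', 'shot']
carry_handle 0.92 [242.5, 372.9] [ 0.484 -0.196  0.108] 1249
turntable 0.67 [200.6, 212.9] [0.57  0.133 0.105] 12662
cup_a 0.9 [219.5, 258.7] [0.543 0.045 0.038] 915
cup_a 0.88 [170.8, 359.4] [ 0.661 -0.176  0.003] 858
cup_a 0.87 [152.4, 210.4] [0.695 0.157 0.033] 933
cup_a 0.83 [327.9, 204.0] [0.309 0.163 0.006] 900
```

View pics/scene0.png

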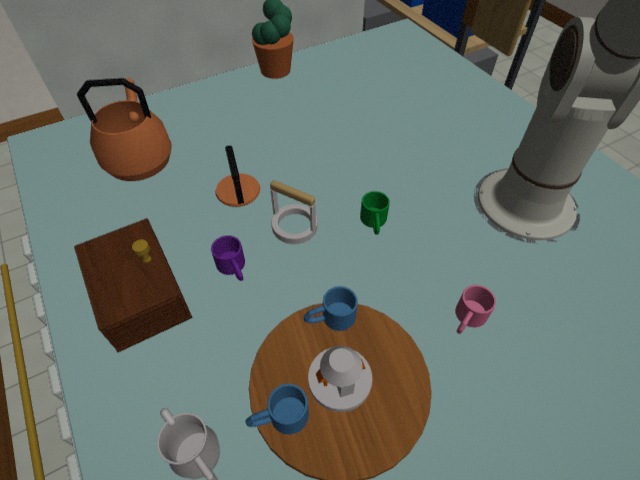

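View pics/top0.png

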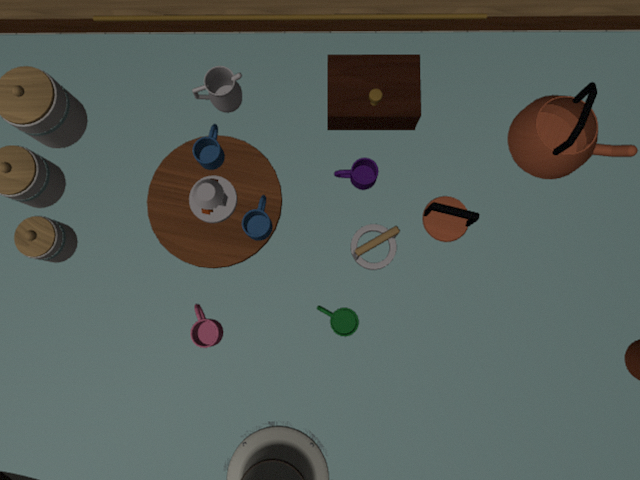

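Candidates: the white ring with the pale wooden bar at top (246,374) / scene (215,293), and the copper lid with the black bar at top (218,446) / scene (190,238). The first fits the description. The two blue cups stand on the plate at top (152,209) and (222,257).

```bash
python3 - <<'E'
from h import *
def circ(x,y):
    A=np.c_[2*x,2*y,np.ones(len(x))]; s=np.linalg.lstsq(A,x*x+y*y,rcond=None)[0]; return s[:2],np.sqrt(s[2]+s[0]**2+s[1]**2)
o=bot.get_obs()
for n in ['top','scene']:
    c=bot.capture(n); P=cloud(c); im=c['image']
    X,Y,Z=P[...,0],P[...,1],P[...,2]
    near=(np.hypot(X-.48,Y+.2)<.09)&(c['depth']>0)
    bar=near&(Z>.1)&(Z<.125); b=P[bar]; 
    # bar
    m=b.mean(0); w,v=np.linalg.eigh(np.cov(b[:,:2].T)); e=(b[:,:2]-m[:2])@v
    mid=m[:2]+v@((e.max(0)+e.min(0))/2)
    print(n,'bar',m.round(4),'mid',mid.round(4),np.degrees(np.arctan2(v[1,1],v[0,1])),np.ptp(e,axis=0).round(3),len(b), np.percentile(b[:,2],[5,50,95]).round(4))
    r=near&(Z>.015)&(Z<.027); q=P[r]
    for _ in range(1):
        hull=cv2.convexHull(np.float32(q[:,:2])); print('ring enc',cv2.minEnclosingCircle(np.float32(q[:,:2])), np.median(q[:,2]))
    t=(np.hypot(X-.58,Y-.13)<.2)&(Z>.025)&(Z<.034)
    print('plate enc',cv2.minEnclosingCircle(np.float32(P[t][:,:2])),np.median(P[t][:,2]))
    t=(np.hypot(X-.58,Y-.13)<.075)&(Z>.040)&(Z<.048); t&=(im.max(-1).astype(int)-im.min(-1)<30)
    print('seat enc',cv2.minEnclosingCircle(np.float32(P[t][:,:2])),t.sum(),np.median(P[t][:,2]))
    t=(np.hypot(X-.58,Y-.13)<.075)&(Z>.105)&(Z<.116)
    print('hubtop enc',cv2.minEnclosingCircle(np.float32(P[t][:,:2])),t.sum(),np.median(P[t][:,2]))
    for r in bot.outline_of(c,'cup_a')[:6]:
        q=P[r['region']]; print('cup',r['point'],np.median(q,0).round(3),np.percentile(q[:,2],95).round(3))
    for qn in ['carry_handle','turntable']: print(qn,[(round(r['score'],2),r['point']) for r in bot.spot_point(c,qn)[:2]])
    if n=='top': cv2.imwrite('pics/crop0.png',cv2.resize(im[130:290,140:500],None,fx=2.2,fy=2.2,interpolation=cv2.INTER_CUBIC))
# tool axes
Rm=R.from_rotvec(o['orientation']).as_matrix(); print(Rm.round(3),o['tcp_pos'])
E
```

```text
top bar [ 0.4879 -0.2023  0.1122] mid [ 0.4888 -0.2031] 120.3878375335545 [0.016 0.1  ] 400 [0.1075 0.1125 0.1161]
ring enc ((0.4885099530220032, -0.20285426080226898), 0.049917981028556824) 0.020298437609911568
plate enc ((0.5885501503944397, 0.1484556645154953), 0.15014001727104187) 0.029933153372480703
seat enc ((0.5824978351593018, 0.12735819816589355), 0.07338757067918777) 831 0.043958281790284603
hubtop enc ((0.5878416895866394, 0.1461123377084732), 0.02436273917555809) 353 0.10941167583064093
cup [319.1, 344.6] [ 0.328 -0.138  0.007] 0.057
cup [154.6, 211.5] [0.694 0.155 0.055] 0.086
cup [330.6, 203.3] [0.303 0.161 0.019] 0.057
cup [219.8, 259.5] [0.534 0.045 0.046] 0.086
cup [170.3, 360.4] [ 0.65  -0.179  0.02 ] 0.056
carry_handle [(0.76, [246.3, 371.6])]
turntable [(0.59, [202.3, 218.7])]
scene bar [ 0.4898 -0.1978  0.1107] mid [ 0.4883 -0.2013] 120.85184160409287 [0.018 0.099] 455 [0.102  0.1125 0.1154]
ring enc ((0.48891642689704895, -0.20219402015209198), 0.051302019506692886) 0.02070793634640522
plate enc ((0.5878269672393799, 0.1490318328142166), 0.15007811784744263) 0.031114488433663656
seat enc ((0.5830399990081787, 0.1280309557914734), 0.07377322018146515) 1544 0.04512116301684449
hubtop enc ((0.5883581042289734, 0.14972436428070068), 0.023793715983629227) 684 0.11070486338041247
cup [310.1, 335.1] [0.532 0.042 0.061] 0.086
cup [409.2, 283.2] [0.69  0.151 0.055] 0.087
cup [251.7, 228.0] [ 0.649 -0.171  0.036] 0.056
cup [209.1, 375.7] [ 0.329 -0.13   0.037] 0.056
cup [306.1, 473.2] [0.303 0.156 0.037] 0.057
carry_handle [(0.96, [227.4, 295.8])]
turntable [(0.94, [385.7, 337.7])]
[[-0.92   0.391 -0.   ]
 [ 0.391  0.92  -0.   ]
 [ 0.    -0.    -1.   ]] [0.25417109 0.59816616 0.2310569 ]
```

View pics/crop0.png

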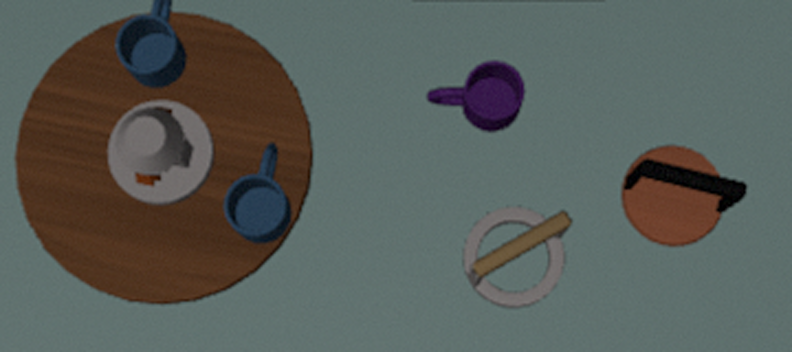

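Bar at (0.4887,-0.2025), direction 120.5°; hub at (0.588,0.149). Both cameras agree, and the sizes match (plate radius 150, ring radius 50). I'll travel around at the current height.

Request:
arm_command(
  moves=[
    [[-38,-27,0,0,1],[-38,-27,0,0,1],[-38,-27,0,0,1],[-38,-27,0,0,1],[-38,-27,0,0,1],[-38,-27,0,0,1],[-38,-27,0,0,1],[-38,-27,0,0,1]],
  ],
)

```text
t: 1.6
tcp_pos: [0.4503, 0.2789, 0.2316]
orientation: [0.627, 3.078, 0.001]
ft_force: [1.0, 0.8, -0.6]
finger_gap: 0.0855
```

Request:
arm_command(
  moves=[
    [[-20,-39,0,0,1],[-20,-39,0,0,1],[-20,-39,0,0,1],[-20,-39,0,0,1],[-20,-39,0,0,1],[-20,-39,0,0,1],[-20,-39,0,0,1],[-20,-39,0,0,1]],
  ],
)

```text
t: 2.4
tcp_pos: [0.4748, -0.0709, 0.2316]
orientation: [0.626, 3.077, 0.0]
ft_force: [1.7, -0.0, 0.6]
finger_gap: 0.0854
```

Request:
arm_command(
  moves=[
    [[-21,-38,0,0,1],[-21,-38,0,0,1],[-21,-38,0,0,1],[0,0,0,0.14,1],[0,0,0,0.14,1],[0,0,0,0.14,1],[0,0,0,0.14,1],[0,0,0,0.08,1]],
  ],
)

```text
t: 3.2
tcp_pos: [0.4882, -0.1987, 0.2313]
orientation: [1.57, 2.721, 0.0]
ft_force: [0.5, 0.2, -0.4]
finger_gap: 0.085
```

```bash
cat > st.py <<'E'
from h import *
import sys
o=bot.get_obs(); Rm=R.from_rotvec(o['orientation']).as_matrix()
print('t',o['t'],o['tcp_pos'].round(4),'yang',np.degrees(np.arctan2(Rm[1,1],Rm[0,1])).round(2),'z',Rm[:,2].round(4),o['ft_force'].round(2),o['finger_gap'],o['qpos'].round(2))
if len(sys.argv)>2:
    tgt=np.array([float(a) for a in sys.argv[1:4]]); print('tool delta mm',((tgt-o['tcp_pos'])@Rm*1000).round(1))
E
python3 st.py 0.4887 -0.2025 0.110
```

```text
t 3.2 [ 0.4882 -0.1987  0.2313] yang 30.03 z [ 2.e-04 -0.e+00 -1.e+00] [ 0.5   0.16 -0.4 ] 0.08500558020391583 [ 0.25  0.25  0.1   1.87 -0.03  1.02  0.89]
tool delta mm [ -3.5  -1.5 121.3]
```

Request:
arm_command(
  moves=[
    [[-3,-1,20,0,1],[0,0,25,0,1],[0,0,25,0,1],[0,0,20,0,1],[0,0,15,0,1],[0,0,10,0,1],[0,0,6,0,1],[0,0,0,0,1]],
  ],
)

```text
t: 4.0
tcp_pos: [0.4886, -0.2017, 0.1098]
orientation: [-1.563, -2.724, 0.0]
ft_force: [0.6, 0.9, 0.6]
finger_gap: 0.0853
```

```bash
python3 st.py 0.4887 -0.2025 0.110; python3 - <<'E'
from h import *
for n in ['scene','wrist']:
    c=bot.capture(n); cv2.imwrite(f'pics/{n}1.png',c['image'][100:300,180:480] if n=='scene' else c['image'])
E
```

```text
t 4.0 [ 0.4886 -0.2017  0.1098] yang 30.31 z [-8.e-04  3.e-04 -1.e+00] [0.61 0.91 0.6 ] 0.08532413585091524 [ 0.27  0.41  0.09  1.97 -0.05  0.76  0.92]
tool delta mm [-0.8 -0.3 -0.2]
```

View pics/wrist1.png

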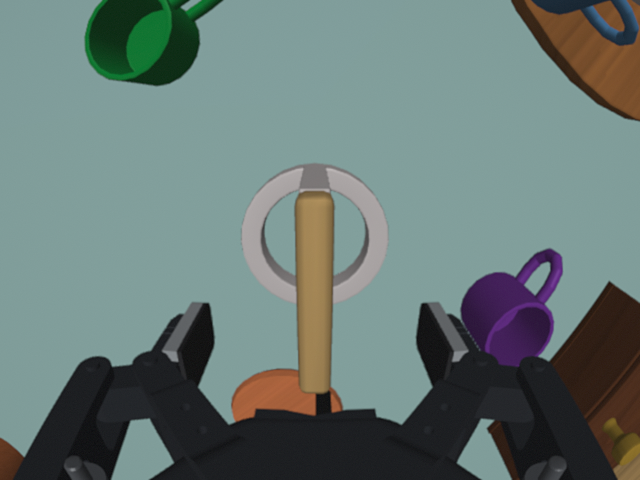

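View pics/scene1.png

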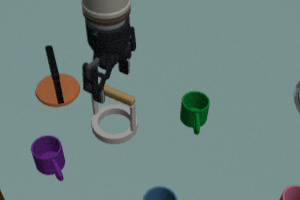

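The pale bar lies between the jaws and is aligned with them (wrist: bar columns 296–333, pads at 190 and 440). Close.

Request:
arm_command(
  moves=[
    [[0,0,0,0,0],[0,0,0,0,0],[0,0,0,0,0],[0,0,0,0,0],[0,0,0,0,0],[0,0,0,0,0],[0,0,0,0,0],[0,0,0,0,0]],
  ],
)

```text
t: 4.9
tcp_pos: [0.4888, -0.2019, 0.1105]
orientation: [1.563, 2.725, -0.0]
ft_force: [-1.8, -0.5, 5.2]
finger_gap: 0.0128
```

Request:
arm_command(
  moves=[
    [[0,0,-10,0,0],[0,0,-20,0,0],[0,0,-20,0,0],[0,0,-20,0,0],[0,0,-20,0,0],[0,0,-20,0,0],[0,0,-20,0,0],[0,0,-10,0,0]],
  ],
)

```text
t: 5.7
tcp_pos: [0.4896, -0.202, 0.2522]
orientation: [1.562, 2.723, 0.001]
ft_force: [-0.3, -0.5, -1.6]
finger_gap: 0.0124
```

```bash
cat > look.py <<'E'
from h import *
import sys
n0=sys.argv[1]
o=bot.get_obs(); T=o['tcp_pos']
for n in ['top','scene']:
    c=bot.capture(n); P=cloud(c); im=c['image']; cv2.imwrite(f'pics/{n}{n0}.png',im)
    X,Y,Z=P[...,0],P[...,1],P[...,2]
    r=(np.hypot(X-T[0],Y-T[1])<.075)&(c['depth']>0)&(Z>T[2]-.135)&(Z<T[2]-.045)&(im.max(-1).astype(int)-im.min(-1)<30)&(im.max(-1)>70)
    q=P[r]; 
    if len(q): print(n,'white below: z pct',np.percentile(q[:,2],[1,10,50,90,99]).round(4),len(q),cv2.minEnclosingCircle(np.float32(q[:,:2])))
    np.save(f'/tmp/{n}{n0}.npy',P)
E
python3 st.py 0.588 0.149 0.26; python3 look.py 2
```

```text
t 5.7 [ 0.4896 -0.202   0.2522] yang 30.32 z [ 2.6e-03 -8.0e-04 -1.0e+00] [-0.27 -0.5  -1.61] 0.012410972150632126 [ 0.25  0.23  0.1   1.85 -0.03  1.06  0.9 ]
tool delta mm [253.3 262.2  -7.8]
top white below: z pct [0.1589 0.1593 0.1607 0.1621 0.1624] 2 ((0.50384521484375, -0.15607261657714844), 0.0028982721269130707)
scene white below: z pct [0.1452 0.1494 0.1629 0.1786 0.2044] 1293 ((0.49076521396636963, -0.20215964317321777), 0.051343414932489395)
```

View pics/scene2.png

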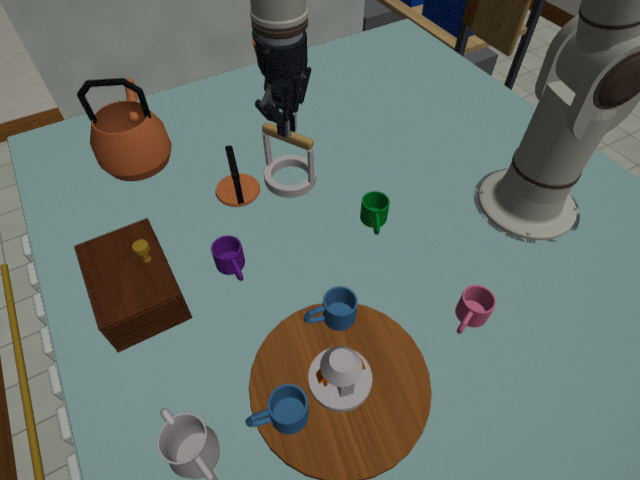

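Handle held upright, ring about 145 mm up. Carry it to the hub.

Request:
arm_command(
  moves=[
    [[10,11,-2,0,0],[25,26,-2,0,0],[30,31,-2,0,0],[32,33,-2,0,0],[32,33,0,0,0],[32,33,0,0,0],[32,33,0,0,0],[25,26,0,0,0]],
  ],
)

```text
t: 6.6
tcp_pos: [0.5733, 0.1039, 0.2567]
orientation: [-1.559, -2.725, 0.0]
ft_force: [1.3, -0.2, -1.1]
finger_gap: 0.0131
```

Request:
arm_command(
  moves=[
    [[18,18,0,0,0],[10,11,0,0,0],[6,6,0,0,0],[0,0,0,0,0],[0,0,0,0,0],[0,0,0,0,0],[0,0,0,0,0],[0,0,0,0,0]],
  ],
)

```text
t: 7.4
tcp_pos: [0.587, 0.1465, 0.2584]
orientation: [1.565, 2.724, 0.0]
ft_force: [-0.2, -0.0, -1.3]
finger_gap: 0.0126
```

```bash
python3 st.py 0.587 0.149 0.26; python3 look.py 3; python3 - <<'E'
import numpy as np,cv2
for n in ['top','scene']:
    P=np.load(f'/tmp/{n}3.npy'); 
    for r in (0.14,0.155,0.165):
        m=(np.hypot(P[...,0]-.588,P[...,1]-.149)<.07)&(abs(P[...,2]-r)<.006)
        if m.sum()>20: print(n,r,m.sum(),cv2.minEnclosingCircle(np.float32(P[m][:,:2])))
    m=(np.hypot(P[...,0]-.588,P[...,1]-.149)<.07)&(P[...,2]<.175)&(P[...,2]>.13)
    print(np.percentile(P[m][:,2],[1,50,95]))
E
```

```text
t 7.4 [0.587  0.1465 0.2584] yang 30.24 z [ 3.e-04 -1.e-04 -1.e+00] [-0.22 -0.03 -1.27] 0.01262519085038668 [-0.22  0.36 -0.09  1.65  0.04  1.13  0.21]
tool delta mm [ 2.1  1.2 -1.6]
top white below: z pct [0.1553 0.1645 0.1676 0.1702 0.1726] 640 ((0.5872774124145508, 0.14475300908088684), 0.05039335414767265)
scene white below: z pct [0.1513 0.1572 0.1685 0.1763 0.209 ] 1752 ((0.586975634098053, 0.14708685874938965), 0.05007927492260933)
top 0.155 72 ((0.5778836011886597, 0.1363440304994583), 0.04817981272935867)
top 0.165 621 ((0.5872271060943604, 0.14400215446949005), 0.050506699830293655)
[0.15035711 0.167316   0.17090281]
scene 0.155 344 ((0.5925272107124329, 0.1554800271987915), 0.048339925706386566)
scene 0.165 1376 ((0.5867777466773987, 0.1466318666934967), 0.050185080617666245)
[0.15117295 0.16812537 0.17020035]
```

View pics/scene3.png

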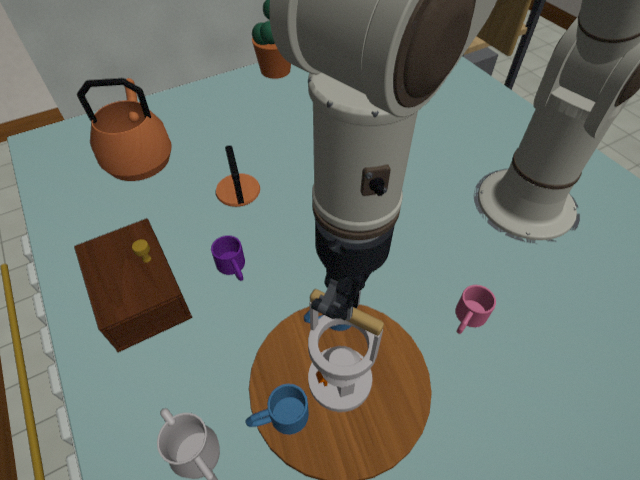

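View pics/top3.png

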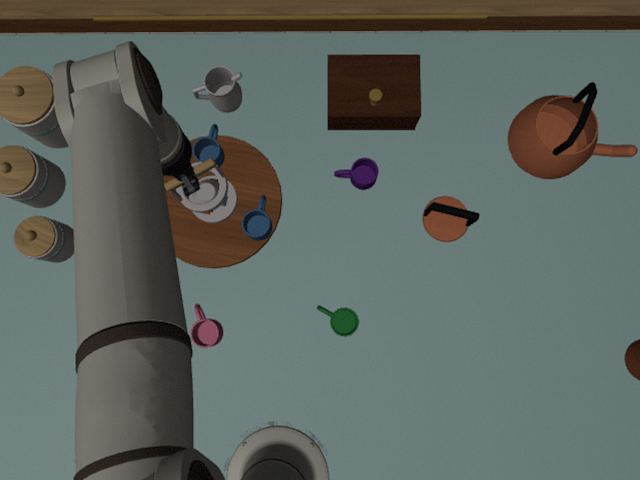

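Request:
arm_command(
  moves=[
    [[1.7,2,0,0,0],[0,0,5,0,0],[0,0,10,0,0],[0,0,10,0,0],[0,0,10,0,0],[0,0,10,0,0],[0,0,5,0,0],[0,0,0,0,0]],
  ],
)

```text
t: 8.3
tcp_pos: [0.5871, 0.1497, 0.2069]
orientation: [-1.563, -2.724, 0.002]
ft_force: [-0.5, -1.1, -1.4]
finger_gap: 0.0127
```

```bash
python3 st.py 0.588 0.1488 0.206; python3 look.py 4; python3 - <<'E'
import numpy as np,cv2
for n in ['top','scene']:
    P=np.load(f'/tmp/{n}4.npy')
    m=(np.hypot(P[...,0]-.588,P[...,1]-.149)<.07)&(abs(P[...,2]-.118)<.004)
    if m.sum()>20: print(n,m.sum(),cv2.minEnclosingCircle(np.float32(P[m][:,:2])))
im=cv2.imread('pics/scene4.png'); cv2.imwrite('pics/scene4c.png',cv2.resize(im[260:480,220:450],None,fx=2.6,fy=2.6))
E
```

```text
t 8.3 [0.5871 0.1497 0.2069] yang 30.31 z [-2.1e-03 -5.0e-04 -1.0e+00] [-0.47 -1.12 -1.43] 0.012715221116069068 [-0.22  0.42 -0.09  1.7   0.04  1.03  0.2 ]
tool delta mm [-1.2  0.3  0.9]
top white below: z pct [0.0896 0.0984 0.1137 0.1179 0.1213] 975 ((0.5864226818084717, 0.14749331772327423), 0.049879319965839386)
scene white below: z pct [0.0918 0.0993 0.112  0.1194 0.1532] 2527 ((0.6033859252929688, 0.1551341712474823), 0.057913582772016525)
top 469 ((0.5869418382644653, 0.14765171706676483), 0.050307199358940125)
scene 1001 ((0.5885974764823914, 0.15140168368816376), 0.049715038388967514)
```

View pics/scene4c.png

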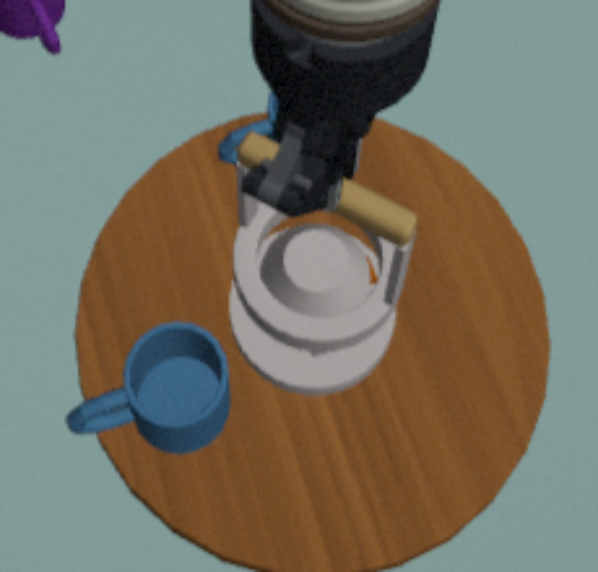

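The ring is over the cone and centred. Go down gently towards the hooks.

Request:
arm_command(
  moves=[
    [[0,0,5,0,0],[0,0,5,0,0],[0,0,5,0,0],[0,0,4,0,0],[0,0,4,0,0],[0,0,0,0,0],[0,0,0,0,0],[0,0,0,0,0]],
  ],
)

```text
t: 9.2
tcp_pos: [0.588, 0.1499, 0.1854]
orientation: [1.563, 2.725, 0.0]
ft_force: [0.9, 0.7, -1.4]
finger_gap: 0.0126
```

```bash
python3 st.py 0.588 0.149 0.1545
```

```text
t 9.2 [0.588  0.1499 0.1854] yang 30.31 z [ 3.e-04  1.e-04 -1.e+00] [ 0.89  0.66 -1.44] 0.01263475445165407 [-0.23  0.44 -0.09  1.72  0.05  0.99  0.2 ]
tool delta mm [-0.8 -0.5 30.9]
```

Request:
arm_command(
  moves=[
    [[0,0,3,0,0],[0,0,3,0,0],[0,0,3,0,0],[0,0,3,0,0],[0,0,3,0,0],[0,0,2,0,0],[0,0,0,0,0],[0,0,0,0,0]],
  ],
)

```text
t: 10.0
tcp_pos: [0.5873, 0.1498, 0.1675]
orientation: [-1.563, -2.724, 0.002]
ft_force: [-0.6, 0.1, -2.2]
finger_gap: 0.0123
```

```bash
python3 st.py 0.588 0.149 0.1545; python3 look.py 5;python3 - <<'E'
import cv2
im=cv2.imread('pics/scene5.png'); cv2.imwrite('pics/scene5c.png',cv2.resize(im[260:480,220:450],None,fx=2.6,fy=2.6))
E
```

```text
t 10.0 [0.5873 0.1498 0.1675] yang 30.31 z [-1.4e-03 -3.0e-04 -1.0e+00] [-0.59  0.14 -2.22] 0.012302405993199912 [-0.23  0.46 -0.09  1.73  0.05  0.95  0.2 ]
tool delta mm [-1.1  0.3 13. ]
top white below: z pct [0.0345 0.0428 0.0762 0.1052 0.1123] 1038 ((0.5880813002586365, 0.15710993111133575), 0.06168820708990097)
scene white below: z pct [0.0347 0.0448 0.0788 0.1105 0.1131] 2882 ((0.6048815250396729, 0.16321012377738953), 0.05861619859933853)
```

View pics/scene5c.png

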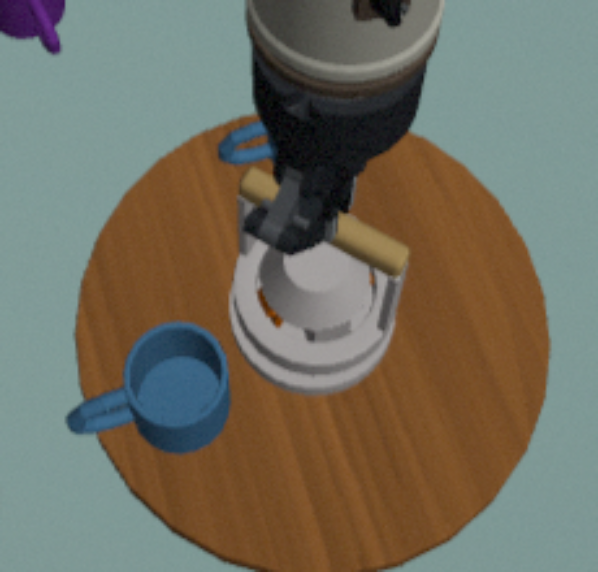

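Request:
arm_command(
  moves=[
    [[0,0,2,0,0],[0,0,2,0,0],[0,0,2,0,0],[0,0,2,0,0],[0,0,2,0,0],[0,0,2,0,0],[0,0,0,0,0],[0,0,0,0,0]],
  ],
)

```text
t: 10.9
tcp_pos: [0.5875, 0.1499, 0.1559]
orientation: [-1.563, -2.725, 0.001]
ft_force: [0.0, 0.4, -1.8]
finger_gap: 0.013
```

```bash
python3 st.py 0.588 0.149 0.1545
```

```text
t 10.9 [0.5875 0.1499 0.1559] yang 30.31 z [-7.e-04 -1.e-04 -1.e+00] [ 0.02  0.39 -1.77] 0.012977630626390436 [-0.23  0.47 -0.09  1.74  0.05  0.93  0.19]
tool delta mm [-1.  -0.   1.4]
```

```bash
python3 look.py 6;python3 - <<'E'
import cv2,numpy as np
im=cv2.imread('pics/scene6.png'); cv2.imwrite('pics/scene6c.png',cv2.resize(im[280:420,270:410],None,fx=4.2,fy=4.2,interpolation=cv2.INTER_CUBIC))
for n in ['top','scene']:
    P=np.load(f'/tmp/{n}6.npy'); r=np.hypot(P[...,0]-.588,P[...,1]-.149); 
    m=(r>.037)&(r<.048)&(P[...,2]<.1)&(P[...,2]>.03); q=P[m]
    print(n,m.sum(),np.histogram(q[:,2],np.arange(.03,.1,.004)))
    t=q[(q[:,2]>np.median(q[:,2])-.004)&(q[:,2]<np.median(q[:,2])+.004)]
    A=np.c_[t[:,:2]-[.588,.149],np.ones(len(t))]; print(np.linalg.lstsq(A,t[:,2],rcond=None)[0].round(4))
    b=(r<.065)&(P[...,2]>.13)&(P[...,2]<.18); 
E
```

```text
top white below: z pct [0.0299 0.0417 0.0646 0.0979 0.1099] 952 ((0.588542640209198, 0.15837058424949646), 0.06265024095773697)
scene white below: z pct [0.0321 0.0444 0.0667 0.1043 0.1106] 2451 ((0.5992698669433594, 0.15295599400997162), 0.06230127438902855)
top 409 (array([  0,   0,   0,   0,   0,   0,   0,  28, 231, 118,  14,   1,   5,
         2,   2,   3,   4]), array([0.03 , 0.034, 0.038, 0.042, 0.046, 0.05 , 0.054, 0.058, 0.062,
       0.066, 0.07 , 0.074, 0.078, 0.082, 0.086, 0.09 , 0.094, 0.098]))
[-0.0072 -0.0024  0.0649]
scene 720 (array([  0,   0,   0,   8,   3,   1,   2,   3, 223, 423,  21,  10,   8,
         4,   3,   6,   3]), array([0.03 , 0.034, 0.038, 0.042, 0.046, 0.05 , 0.054, 0.058, 0.062,
       0.066, 0.07 , 0.074, 0.078, 0.082, 0.086, 0.09 , 0.094, 0.098]))
[-0.005  -0.0036  0.0667]
```

View pics/scene6c.png

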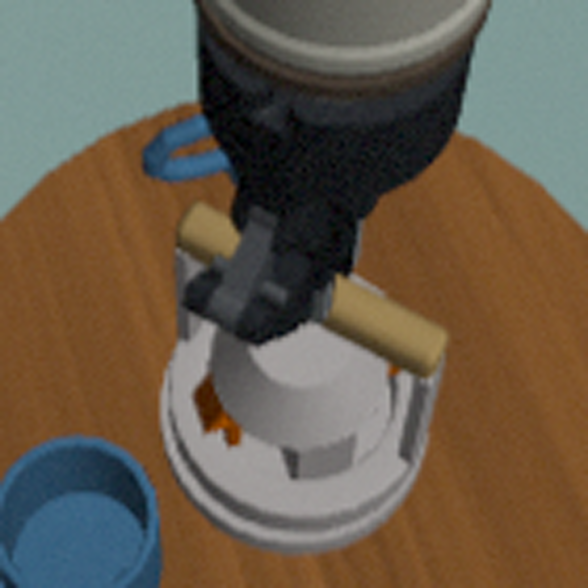

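The ring top is at 65–67 mm (home is 64) and level, so about 1–2 mm remains. Press home with a little overtravel.

Request:
arm_command(
  moves=[
    [[0,0,1,0,0],[0,0,1,0,0],[0,0,1,0,0],[0,0,1,0,0],[0,0,0,0,0],[0,0,0,0,0],[0,0,0,0,0],[0,0,0,0,0]],
  ],
)

```text
t: 11.8
tcp_pos: [0.5881, 0.15, 0.1546]
orientation: [1.563, 2.724, 0.001]
ft_force: [-4.9, -2.1, 13.6]
finger_gap: 0.0129
```

```bash
python3 st.py 0.588 0.149 0.1545
```

```text
t 11.8 [0.5881 0.15   0.1546] yang 30.3 z [ 1.1e-03  2.0e-04 -1.0e+00] [-4.94 -2.11 13.56] 0.012910721508556452 [-0.23  0.47 -0.09  1.74  0.05  0.93  0.19]
tool delta mm [-0.8 -0.6  0.1]
```

Request:
arm_command(
  moves=[
    [[0,0,2,0,0],[0,0,2,0,0],[0,0,0,0,0],[0,0,0,0,0],[0,0,-2,0,0],[0,0,-2,0,0],[0,0,0,0,0],[0,0,0,0,0]],
  ],
)

```text
t: 12.6
tcp_pos: [0.588, 0.15, 0.1545]
orientation: [1.563, 2.724, 0.001]
ft_force: [-5.5, -2.2, 12.5]
finger_gap: 0.0126
```

```bash
python3 st.py 0.588 0.149 0.1545
```

```text
t 12.6 [0.588  0.15   0.1545] yang 30.31 z [ 1.1e-03  2.0e-04 -1.0e+00] [-5.47 -2.22 12.47] 0.01259441798786366 [-0.23  0.47 -0.09  1.74  0.05  0.93  0.19]
tool delta mm [-0.9 -0.5  0. ]
```

Hard stop at about 13 N. A gentle tug will tell whether the hooks hold it.

Request:
arm_command(
  moves=[
    [[0,0,-1,0,0],[0,0,-1,0,0],[0,0,-1,0,0],[0,0,-1,0,0],[0,0,-1,0,0],[0,0,-1,0,0],[0,0,-1,0,0],[0,0,0,0,0]],
  ],
)

```text
t: 13.4
tcp_pos: [0.5864, 0.1495, 0.1573]
orientation: [-1.562, -2.723, 0.004]
ft_force: [2.2, 0.6, -14.9]
finger_gap: 0.0126
```

```bash
python3 st.py 0.588 0.149 0.1545
```

```text
t 13.4 [0.5864 0.1495 0.1573] yang 30.31 z [-3.4e-03 -9.0e-04 -1.0e+00] [  2.19   0.63 -14.93] 0.01258353436222579 [-0.23  0.47 -0.09  1.74  0.05  0.94  0.19]
tool delta mm [-1.2  1.2  2.8]
```

The hooks hold: about 15 N of pull after 2–3 mm of play. Push back to the seat, then release.

Request:
arm_command(
  moves=[
    [[0,0,2,0,0],[0,0,2,0,0],[0,0,2,0,0],[0,0,1,0,0],[0,0,0,0,0],[0,0,-1,0,0],[0,0,-1,0,0],[0,0,0,0,0]],
  ],
)

```text
t: 14.2
tcp_pos: [0.588, 0.15, 0.1546]
orientation: [1.563, 2.725, 0.001]
ft_force: [-0.1, -0.8, 1.2]
finger_gap: 0.0129
```

Request:
arm_command(
  moves=[
    [[0,0,0,0,0.3],[0,0,0,0,0.6],[0,0,0,0,0.9],[0,0,0,0,1],[0,0,0,0,1],[0,0,0,0,1],[0,0,0,0,1],[0,0,0,0,1]],
  ],
)

```text
t: 15.0
tcp_pos: [0.5878, 0.15, 0.1542]
orientation: [-1.563, -2.725, -0.0]
ft_force: [0.0, -0.2, -0.5]
finger_gap: 0.0859
```

Request:
arm_command(
  moves=[
    [[0,0,-5,0,1],[0,0,-15,0,1],[0,0,-25,0,1],[0,0,-25,0,1],[0,0,-25,0,1],[0,0,-15,0,1],[0,0,0,0,1],[0,0,0,0,1]],
  ],
)

```text
t: 15.8
tcp_pos: [0.5876, 0.1498, 0.2641]
orientation: [1.564, 2.725, 0.0]
ft_force: [0.5, -0.2, -1.9]
finger_gap: 0.0854
```

```bash
python3 st.py 0.588 0.149 0.1545; python3 look.py 7;python3 - <<'E'
import cv2,numpy as np
im=cv2.imread('pics/scene7.png'); cv2.imwrite('pics/scene7c.png',cv2.resize(im[250:480,230:450],None,fx=2.6,fy=2.6,interpolation=cv2.INTER_CUBIC))
for n in ['top','scene']:
    P=np.load(f'/tmp/{n}7.npy'); r=np.hypot(P[...,0]-.588,P[...,1]-.149); 
    m=(r>.038)&(r<.048)&(P[...,2]<.07)&(P[...,2]>.058); t=P[m]
    A=np.c_[t[:,:2]-[.588,.149],np.ones(len(t))]; print(n,len(t),np.median(t[:,2]),np.linalg.lstsq(A,t[:,2],rcond=None)[0].round(4))
    b=P[(r<.065)&(P[...,2]>.148)&(P[...,2]<.165)]; print('bar',len(b),np.median(b,0) if len(b) else '')
E
```

```text
t 15.8 [0.5876 0.1498 0.2641] yang 30.3 z [ 1.e-04  0.e+00 -1.e+00] [ 0.48 -0.22 -1.86] 0.08543717258503528 [-0.22  0.36 -0.09  1.64  0.04  1.14  0.21]
tool delta mm [-9.000e-01 -1.000e-01  1.096e+02]
top white below: z pct [0.1424 0.1525 0.1555 0.1586 0.1591] 18 ((0.5841373801231384, 0.14614452421665192), 0.04884059727191925)
scene white below: z pct [0.1298 0.1311 0.1397 0.1466 0.1592] 61 ((0.5887019038200378, 0.15077516436576843), 0.049758728593587875)
top 350 0.0639919766533874 [-0.001  -0.0054  0.064 ]
bar 268 [0.59635065 0.13175403 0.15597746]
scene 647 0.06509053876013826 [ 0.0006 -0.0016  0.0651]
bar 739 [0.5850535  0.15792725 0.15725138]
```

View pics/scene7c.png

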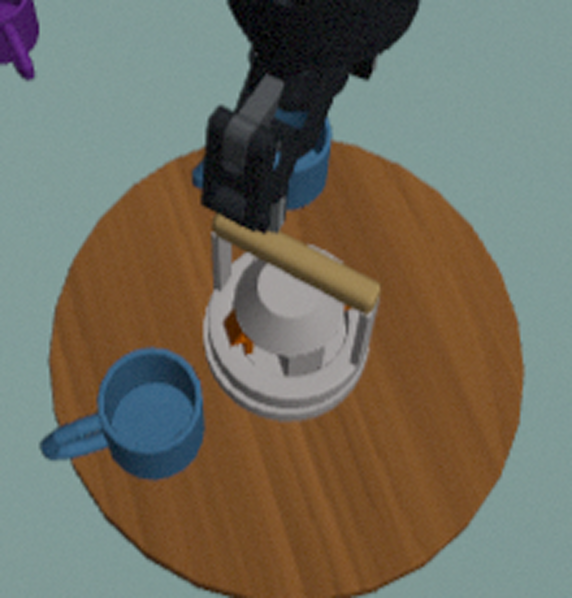

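```bash
python3 -c "
from plant import bot
print(bot.hand_in())"
```

```text
the job is handed in; nothing more can be done
None
```

The carry handle is on the turntable hub, clicked under the hooks and released. I gripped it by its wooden bar, centred it over the hub, pressed it down to a hard stop of about 13 N, then let go and backed off. I handed in shortly after 15.8 s; the hand-in gives no verdict.

**Hooks:** a gentle upward tug before release met about 15 N after 2–3 mm of play, so the hooks hold the ring. No press force showed between stops on the way down: the readings there were only about -2 N, the handle's own weight. I only read the force at the end of each call.

**Seat:** after release the ring's top measured 64.0 mm (top camera) and 65.1 mm (scene camera), against 64 mm when home. The scene camera had also read the plate and seat about 1 mm high earlier. The ring is level to within about 0.3°.

**Cups:** in the last picture both blue cups stand on the plate, one of them partly hidden behind the gripper. The open gripper is about 110 mm above the pressing position and touches nothing.

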